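# Take the boiled eggs out of the egg boiler

### The arm

A 6-joint arm with a two-finger parallel gripper is mounted at the origin on a cart in front of the work surface, level with it; the furniture and walls round the work are solid. World frame = base frame: x ahead of the robot, y to its left, z up, the work surface at z = 0. Lengths are in mm, angles in rad, forces in N, time in s.
With the tool pointing down it reaches from about 325 to 900 mm from the base axis. Payload 3.5 kg.
Tool frame: the origin (TCP) lies midway between the tips of the shut fingers; the grasp point (between the pads) lies 19 mm behind it (ctrl.grip_depth is the z of the grasp point in the tool frame, in mm); z points along the fingers, y is the direction in which the jaws open and shut (so a half turn about z gives the same grasp; the last joint's range is limited). The gripper opens to 85 mm and grips with 20 to 120 N. Pads are 22 mm wide; open, the fingers measure 114 mm over their backs; the gripper's body (76 mm by 85 mm) begins 54 mm behind the grasp point. The pads swing forward as they close: fully open they stand 13 mm farther back than shut.
Start: joints at [1, 0.276, -0.026, 1.268, 0, 1.467], TCP at [281.833, 557.846, 231.313] pointing down, gripper open.
Joint ranges: [-3.12, 3.12], [-0.85, 1.88], [-1.08, 1.24], [-1.95, 2.15], [-1.57, 1.53], [-3.14, 3.14]. Speed limits (rad/s): [2.57, 2.57, 3.14, 3.14, 3.14, 3.14].

### API

Orientations are given as a rotation vector (axis times angle).
In Python, from station import ctrl, cams, job gives the robot as it stands.
- The arm moves only by the tool drive_tool, never from a script. Its argument "moves" is a list of rows, each a list of 3 entries, a list of its own where there are three numbers: the finger opening in cm, from 0 to 8.54, then the shift along the tool's x, y, z in cm, then the turn about the tool's z in degrees. In form: [[hand, [x, y, z], turn], ...]. A call has 1 to 5 rows; each row is the pose to reach, as a shift and turn from the pose measured when the call began, along the tool's axes at that moment; what a row does not reach only later rows make up. A row lasts 1/8 s, in which the tool goes at most 62.5 mm and 10.7 degrees, less where a joint would pass 70% of its speed; a pose out of reach is approached as far as the arm can. A call with a gripper value outside its range is refused whole. The fingers move at their own pace and stop on an object; "force" is the grip in N (left out, the last holds). Time passes only in rows, so rows that repeat a pose let the fingers close. It gives the time, the measured TCP pose, the force and the opening at its end, in the units of the state.
- ctrl.state(): the state, without advancing time (a new reading comes with each control period).
- cams.get_image(name): name is "scene" or "top" or "wrist"; returns a dict with "frame" (400x640x3 uint8, red, green, blue), "depth" (400x640 float32, mm along the optical axis (not along the pixel's ray), 0 where there is no reading), "K" (3x3 intrinsics, pixels), "R" (3x3) and "t" (3): a world point X has camera coordinates R X + t. Camera axes: x right, y down, z forward; pixel columns grow to the right and rows downward; lengths in mm; the calibration is good to about 2 mm. A picture is of the moment at which its call begins.
- job.sign_off(): hands the job in, once; it reports no verdict.
The state is a dict: "time": time; "joint_positions": joint angles; "joint_vel": joint speeds; "tau": joint torques, N m; "tool_pos": TCP position; "orientation": TCP orientation; "contact_force": force on the tool from outside, world axes, zero at the start; "wrist_torque": the same for the moment, N m; "width": finger opening in mm.
Only numpy, scipy, OpenCV 4.12 (cv2) and the standard library are available. Lean on these libraries where they do the work, as an engineer would, in place of code of your own. Each camera call takes 0.05 s, during which the arm holds its last target. There are 200 camera calls.

### The job

The eggs in the egg boiler are done: lift the clear lid off by its knob and set it down, rim down, on the round cork pot stand. Then take the egg rack by the flat dark grip on its stem, lift it straight up off its three pins, and carry it over the side plate, keeping it level so that all three eggs stay in their cups. Finish while holding the rack there in the air for me to take the eggs, level and still over the middle of the plate and about a hand's breadth above it; do not put it down, and leave the other things on the worktop alone.

Things in the scene. Friction and masses are not known exactly. Their poses are not given: they have to be found in the camera images.
- cooker: Egg boiler: round grey-teal base, 153 mm across, fixed to the worktop. Origin under its centre, z up, dial towards its -x. The lid's rim rests on a ledge 34 mm up, round a steel step 128 mm across and 40 mm high. On the step stand three 7 mm steel pins, 52 mm from the axis, at 60, 180 and 300 degrees from its x; their shoulders, which carry the rack, are 46 mm up, their tips 58 mm.
- lid: Clear dome lid, loose, about 0.16 kg, at the start closed on the boiler over the rack. Origin at the centre of its rim, z up. 143 mm across (inside 137), dome 125 mm high, top nearly flat over 72 mm; on it a dark round knob 32 mm thick, 133 to 157 mm above the rim. The rack inside reaches 116 mm above the rim: raise the lid straight up about 130 mm before it goes sideways.
- lid_knob (a point): Middle of the lid's knob, on the lid's axis, 147 mm above its rim: the height to grip.
- rack: White egg rack, loose, about 0.15 kg without eggs, at the start on the boiler's pins: rises 12 mm to come free. Origin on its axis at its underside, z up. 128 mm across, 4 mm thick; 11 mm eyelets over the pins; three cups 51 mm across, 17 mm high. A 10 mm stem ends in a flat dark grip: 32 mm long along the rack's x, 12 mm thick along its y, 68 to 104 mm above the underside.
- rack_grip (a point): Point in the dark grip of the rack, on its axis, 90 mm above the underside: the height to grip, with the fingers closing along the rack's y. The eggs' tops reach 60 mm above the underside, so fingertips stay clear when they reach no lower than that.
- egg_1: Brown egg, 43 mm thick and 56 mm tall, 0.058 kg, standing loose in the rack's cup 1. Origin at the centre of its round lower end, 21.5 mm above the cup's floor.
- egg_2: As egg_1, in cup 2.
- egg_3: As egg_1, in cup 3.
- cup_1 (a point): Where the origin of egg_1 belongs in the rack: 38 mm from its axis along its x, 25.5 mm above its underside.
- cup_2 (a point): The same for egg_2, at 120 degrees.
- cup_3 (a point): The same for egg_3, at 240 degrees.
- pot_stand: Round cork pot stand, 180 mm across and 8 mm thick, lying fast on the worktop, to the left or to the right. Origin under its centre.
- side_plate: White side plate, loose, 180 mm across, rim 20 mm high, on the worktop on the other side. Origin under its centre.
- egg_box: Bystander: shut grey egg box, 106 x 155 x 72 mm, long side along its y, behind the boiler. Origin under its centre.
- mug: Bystander: green and white mug, 78 mm across, 101 mm high, at the right. Origin under its centre (handle included); the handle points along its -y.
- honey_jar: Bystander: honey jar, 62 mm across, 99 mm high, behind the boiler to the right. Origin under its centre.
- spice_1: Bystander: spice jar with dark cap, 41 mm across, 105 mm high, at the right by the hob. Origin under its centre.
- spice_2: Bystander: spice jar like spice_1, near it. Origin under its centre.
- kettle: Obstacle, fixed: cream kettle with dark lid, 162 x 225 x 225 mm, at the left rear. Origin under its centre. Above it and further left hangs a wall cabinet, its underside 0.41 m above the worktop, over about y > 0.3 where x > 0.38: keep the arm out from under it, also on the way from the start, by drawing in and swinging round in front of it.
- jug: Obstacle, fixed: yellow jug, 111 x 147 x 164 mm, at the far left. Origin under its centre.
There are look-alikes about, which are no part of the job. There is more than one size of the pot_stand; the job needs the larger.

How it is judged:
By the outcome, as a careful person would: the job done as asked, in the order asked, and still so for the second after the job is handed in, while the arm keeps its last pose, push and grip.
It also fails if it takes over 64 s, if anything falls off the work surface, if the arm or the gripper's body presses on something with over 40 N, if the wrist force passes 120 N, or if a joint passes its speed limit or range.

## Working session

There is one attempt and no reset: what is moved stays moved. The work goes in short steps, Python scripts to look and compute and a tool call to move; the robot and the scene stay as the last step left them, time stands still between calls to the robot, and variables do not carry over. Pictures are saved under pics/ and viewed, about 8 in all and at most 12, crops included, and the job is handed in when it is done.

Besides the shell and the picture viewer there is one more tool, called after ">>>" as name(argument=value, ...), one argument or row to a line, values as JSON. drive_tool: Moves the arm, as the interface text tells. Its arguments: {"type":"object","properties":{"moves":{"type":"array"},"force":{"type":"number"}},"required":["moves"]}

```bash
mkdir -p pics; ls
cat > h.py <<'E'
import numpy as np, cv2
from station import ctrl, cams, job
from scipy.spatial.transform import Rotation as Rn
def snap(n,f):
    d=cams.get_image(n); cv2.imwrite('pics/'+f,d['frame'][:,:,::-1]); np.savez('pics/'+f[:-4]+'.npz',**d); return d
def ray(d,u,v,z):
    K,R,t=[np.array(d[k],float) for k in('K','R','t')]
    c=-R.T@t; r=R.T@np.linalg.inv(K)@np.array([u,v,1.]); return c+r*(z-c[2])/r[2]
def pts(d):
    K,R,t=[np.array(d[k],float) for k in('K','R','t')]
    v,u=np.mgrid[0:400,0:640]; z=d['depth'].astype(float)
    p=np.stack([(u-K[0,2])/K[0,0]*z,(v-K[1,2])/K[1,1]*z,z],-1)
    return (p-t)@R
def proj(d,X):
    p=d['R']@np.array(X,float)+d['t']; q=d['K']@p; return q[:2]/q[2]
E
python3 - <<'E'
from h import *
a=snap('top','top0.png');b=snap('scene','scene0.png')
for d in(a,b): print((-d['R'].T@d['t']).round(), d['K'][0,0], (d['R'].T@[0,0,1]).round(2))
print(ctrl.state(), ctrl.grip_depth)
E
```

```text
pics
[ 379.    2. 1341.] 383.9808642001644 [ 0.19 -0.01 -0.98]
[-765. -585.  845.] 454.43245046461755 [ 0.83  0.35 -0.44]
{'time': 0.1, 'joint_positions': array([ 9.99581330e-01,  2.77087133e-01, -2.77112495e-02,  1.26800643e+00,
       -7.62915695e-07,  1.46740094e+00]), 'joint_vel': array([-0.00108081, -0.000245  ,  0.00349383,  0.00148234, -0.00051618,
       -0.00046812]), 'tau': array([ 5.67795469e-04, -4.46708035e+01,  2.96128571e+01,  8.46679963e-03,
       -7.67744336e-05,  1.16698885e-05]), 'tool_pos': array([281.46955738, 557.25887808, 230.26807257]), 'orientation': array([-7.28012342e-01, -3.05539230e+00,  2.97691185e-03]), 'contact_force': array([-0.06544531,  0.55847394, -0.62789832]), 'wrist_torque': array([-0.00327751, -0.02175327,  0.00674006]), 'width': 85.26507264563762} -18.700000000000003
```

View pics/top0.png

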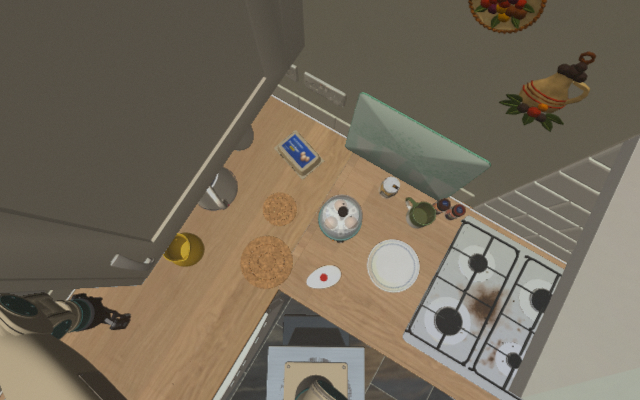

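View pics/scene0.png

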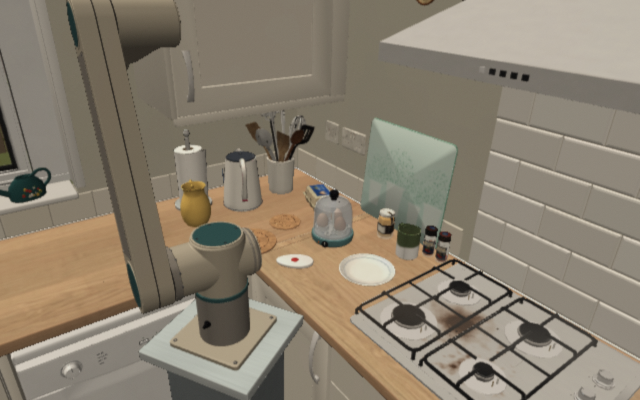

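The top view shows the boiler with its knob near (343,212), the large cork stand at (267,262), with a smaller one at (280,209), and the plate at (394,265). In the scene view, the knob is at (334,195).

Run:
```python
from h import *
d=dict(np.load('pics/top0.npz'));s=dict(np.load('pics/scene0.npz'))
P=pts(d);S=pts(s)
hsv=cv2.cvtColor(d['frame'],cv2.COLOR_RGB2HSV)
def near(u,v,r):
    y,x=np.mgrid[0:400,0:640]; return (x-u)**2+(y-v)**2<r*r
g=cv2.cvtColor(d['frame'],cv2.COLOR_RGB2GRAY)
m=near(343,212,9)&(g<70); ys,xs=np.nonzero(m); print('knob px',xs.mean(),ys.mean(),m.sum(),'depthz',np.median(P[m],0).round(1),'ray',ray(d,xs.mean(),ys.mean(),186).round(1))
gs=cv2.cvtColor(s['frame'],cv2.COLOR_RGB2GRAY); y,x=np.mgrid[0:400,0:640]
m2=((x-334)**2+(y-195)**2<64)&(gs<60); q=np.nonzero(m2); print('scene knob',q[1].mean(),q[0].mean(),m2.sum(),np.median(S[m2],0).round(1),ray(s,q[1].mean(),q[0].mean(),181).round(1))
def circ(m,z,n):
    m=cv2.morphologyEx(m.astype(np.uint8),cv2.MORPH_OPEN,np.ones((3,3)))
    c=max(cv2.findContours(m,0,1)[0],key=cv2.contourArea)[:,0]
    w=np.array([ray(d,*p,z)[:2] for p in cv2.convexHull(c)[:,0]],np.float32); e=cv2.fitEllipse(w); print(n,e)
print('stand hsv',hsv[262,255],'wood',hsv[300,230],'plate',hsv[265,394],hsv[245,394])
Z=P[:,:,2]
for n,u,v in(('stand',267,262),('plate',394,265),('small',280,209)):
    print(n,'z',np.median(Z[near(u,v,8)]))
circ(near(394,265,34)&(hsv[:,:,1]<50)&(hsv[:,:,2]>140),20,'plate')
wood=np.median(hsv[290:310,210:235].reshape(-1,3),0);print(wood)
circ(near(267,262,34)&(Z>4)&(Z<30),8,'stand_z')
circ(near(341,218,28)&(hsv[:,:,0]>75)&(hsv[:,:,0]<110)&(hsv[:,:,1]>40),34,'base')
for h in(0,):
    for n,u,v in (('kettle',217,188),('jar',391,186),('mug',423,213),('spoon',323,277)):
        print(n,np.median(P[near(u,v,6)],0).round())
big=lambda a,x0,y0,x1,y1,k:cv2.resize(a[y0:y1,x0:x1,::-1],None,fx=k,fy=k,interpolation=2)
cv2.imwrite('pics/c1.png',np.hstack([big(d['frame'],231,180,331,300,4),big(d['frame'],310,180,400,300,4)]))
```

```text
knob px 342.4366197183099 211.4788732394366 71 depthz [572.4 -71.5 191.3] ray [572.6 -72.4 186. ]
scene knob 333.63013698630135 194.27397260273972 73 [564.2 -79.2 182.9] [566.1 -78.1 181. ]
stand hsv [ 15 131 152] wood [ 15 105 153] plate [ 23   5 193] [ 30   4 187]
stand z 8.741201225319383
plate z 7.930280077706318
small z 6.165324917387288
plate ((418.90692138671875, -255.97315979003906), (177.16954040527344, 178.74974060058594), 33.92121124267578)
[ 16. 104. 163.]
stand_z ((424.5555419921875, 175.9484405517578), (178.38409423828125, 178.6189422607422), 65.25332641601562)Traceback (most recent call last):
  File "<stdin>", line 22, in <module>
  File "<stdin>", line 13, in circ
ValueError: max() iterable argument is empty
```

```bash
cat >> h.py <<'E'
def plan(*W):
    """W: world TCP waypoints (x,y,z); prints tool-frame cm rows"""
    s=ctrl.state(); R=Rn.from_rotvec(s['orientation']).as_matrix(); p=s['tool_pos']; q=p
    print('t',round(s['time'],2),'tcp',p.round(1),'jaw yaw',np.degrees(np.arctan2(R[1,1],R[0,1])).round(1),'down',R[:,2].round(4),'F',s['contact_force'].round(1),'w',round(s['width'],1),'j',s['joint_positions'].round(2))
    for w in W:
        w=np.array(w,float); print((R.T@(w-p)/10).round(2).tolist(),'step',np.linalg.norm(w-q).round()); q=w
E
python3 - <<'E'
from h import *
plan((265,500,250),(250,440,265),(255,380,270),(280,325,270),(310,270,270))
d=dict(np.load('pics/top0.npz'))
big=lambda a,x0,y0,x1,y1,k:cv2.resize(a[y0:y1,x0:x1,::-1],None,fx=k,fy=k,interpolation=2)
cv2.imwrite('pics/c1.png',big(d['frame'],311,185,371,245,10))
E
```

```text
t 0.1 tcp [281.5 557.3 230.3] jaw yaw 63.2 down [-0.0011 -0.0017 -1.    ] F [-0.1  0.6 -0.6] w 85.3 j [ 1.    0.28 -0.03  1.27 -0.    1.47]
[-1.11, -5.86, -1.96] step 63.0
[-2.48, -11.89, -3.45] step 64.0
[-5.63, -17.02, -3.94] step 60.0
[-10.34, -20.8, -3.93] step 60.0
[-15.5, -24.36, -3.93] step 63.0
```

View pics/c1.png

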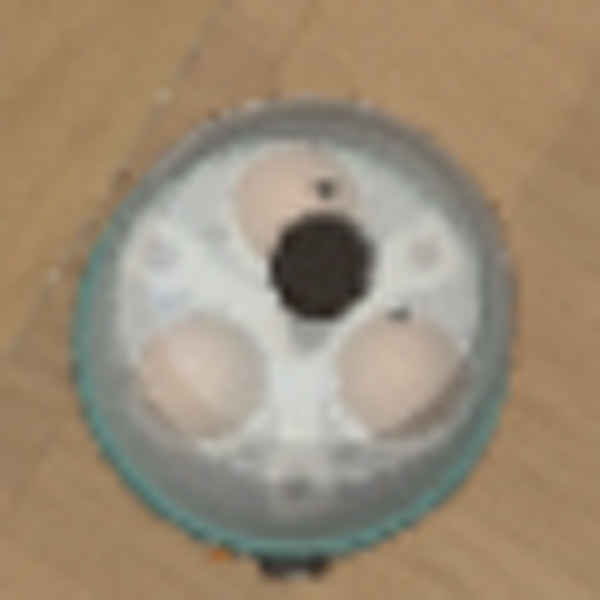

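The crop shows the knob at (320,265). Three eggs sit at its top, lower left and lower right, so one cup points roughly world +x. The dial is at the bottom. The rack's grip is hidden under the knob.

>>> drive_tool(
  moves=[
    [8.5,[-1.1,-5.9,-2],0],
    [8.5,[-2.5,-11.9,-3.5],0],
    [8.5,[-5.6,-17,-3.9],0],
    [8.5,[-10.3,-20.8,-3.9],0],
    [8.5,[-15.5,-24.4,-3.9],0],
  ],
)

```text
time: 0.72
tool_pos: [309.2, 268.6, 269.6]
orientation: [-0.725, -3.057, 0.003]
contact_force: [0.8, 0.9, 0.2]
width: 85.1
```

Run:
```python
from h import *
plan((330,210,275),(350,155,275),(375,100,275),(405,50,275),(440,0,275))
```

```text
t 0.72 tcp [309.2 268.6 269.6] jaw yaw 63.3 down [-5.0e-04 -1.5e-03 -1.0e+00] F [0.8 0.9 0.2] w 85.1 j [ 0.56 -0.13 -0.39  1.32 -0.    1.02]
[-4.49, -4.3, -0.53] step 62.0
[-8.75, -8.31, -0.52] step 59.0
[-13.46, -12.1, -0.52] step 60.0
[-18.38, -15.22, -0.51] step 58.0
[-23.76, -18.12, -0.5] step 61.0
```

>>> drive_tool(
  moves=[
    [8.5,[-4.5,-4.3,-0.5],0],
    [8.5,[-8.7,-8.3,-0.5],0],
    [8.5,[-13.5,-12.1,-0.5],0],
    [8.5,[-18.4,-15.2,-0.5],0],
    [8.5,[-23.8,-18.1,-0.5],0],
  ],
)

```text
time: 1.35
tool_pos: [440.6, -1.9, 274.8]
orientation: [-0.726, -3.056, 0.002]
contact_force: [0.0, 0.9, 0.3]
width: 85.2
```

Run:
```python
from h import *
plan((480,-35,275),(510,-60,275),(510,-60,275))
```

```text
t 1.35 tcp [440.6  -1.9 274.8] jaw yaw 63.3 down [-4.0e-04 -1.1e-03 -1.0e+00] F [0.  0.9 0.3] w 85.2 j [-0.15 -0.08 -0.33  1.32 -0.    0.32]
[-5.01, -1.18, -0.02] step 51.0
[-8.81, -2.07, -0.01] step 39.0
[-8.81, -2.07, -0.01] step 0.0
```

>>> drive_tool(
  moves=[
    [8.5,[-5,-1.2,0],0],
    [8.5,[-8.8,-2.1,0],0],
    [8.5,[-8.8,-2.1,0],0],
  ],
)

```text
time: 1.72
tool_pos: [511.1, -62.1, 274.0]
orientation: [-0.73, -3.055, 0.002]
contact_force: [-1.1, 1.4, -0.6]
width: 84.9
```

Run:
```python
from h import *
w=snap('wrist','w1.png')
print((-w['R'].T@w['t']).round(), w['K'][0,0], (w['R'].T@[0,0,1]).round(2), proj(w,(571,-74,186)), proj(w,ctrl.state()['tool_pos']))
```

```text
[452. -32. 415.] 289.02930907900014 [ 0.23 -0.12 -0.97] [339.51269184 274.82265733] [321.68305611 253.40431292]
```

View pics/w1.png

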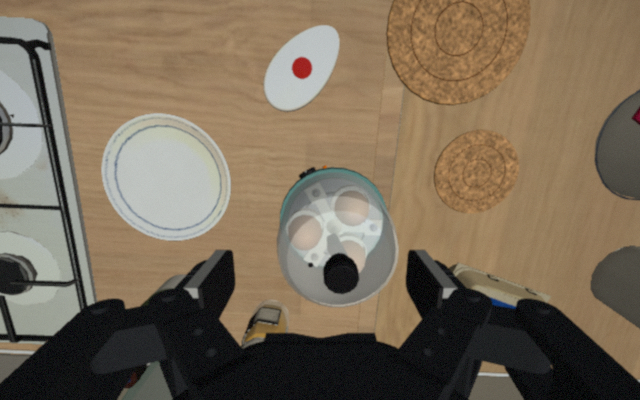

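The wrist view shows the knob at about (341,273), close to the predicted (340,275).

Run:
```python
from h import *
w=dict(np.load('pics/w1.npz')); g=cv2.cvtColor(w['frame'],cv2.COLOR_RGB2GRAY)
y,x=np.mgrid[0:400,0:640]; m=(g<45)&((x-341)**2+(y-273)**2<24**2); q=np.nonzero(m); P=pts(w)
k=ray(w,q[1].mean(),q[0].mean(),183); print(q[1].mean(),q[0].mean(),m.sum(),k,np.median(P[m],0))
t=m&(P[:,:,2]>187);print(P[t].mean(0),t.sum())
plan((540,-68,255),(571,-74,245),(571,-74,205),(571,-74,165),(571,-74,165))
```

```text
340.3107721639657 273.69590085795994 1049 [571.87718197 -73.42872483 183.        ] [568.51434969 -72.43601897 189.52358001]
[571.41235276 -73.07961913 190.47710388] 811
t 1.77 tcp [509.8 -60.9 274. ] jaw yaw 63.2 down [-2.4e-03 -4.0e-04 -1.0e+00] F [-0.9 -0.1  0.3] w 84.9 j [-0.24  0.06 -0.2   1.32 -0.    0.22]
[-3.02, 0.73, 1.89] step 36.0
[-6.06, 1.6, 2.88] step 33.0
[-6.07, 1.61, 6.88] step 40.0
[-6.08, 1.61, 10.88] step 40.0
[-6.08, 1.61, 10.88] step 0.0
```

>>> drive_tool(
  moves=[
    [8.5,[-3,0.75,1.5],0],
    [8.5,[-6.1,1.7,2.9],0],
    [8.5,[-6.1,1.7,6.9],0],
    [8.5,[-6.1,1.7,10.8],0],
    [8.5,[-6.1,1.7,10.8],0],
  ],
)

```text
time: 2.4
tool_pos: [567.4, -71.4, 162.4]
orientation: [-0.724, -3.045, 0.001]
contact_force: [-0.7, 0.7, 0.4]
width: 84.7
```

>>> drive_tool(
  moves=[
    [5,[0,0,0],0],
    [2.5,[0,0,0],0],
    [2,[0,0,0],0],
    [2,[0,0,0],0],
    [2,[0,0,0],0],
  ],
  force=40,
)

```text
time: 3.02
tool_pos: [568.6, -71.4, 164.1]
orientation: [-0.725, -3.048, 0.0]
contact_force: [0.3, 1.7, 6.5]
width: 30.8
```

Run:
```python
from h import *
plan((571,-74,170))
```

```text
t 3.02 tcp [568.6 -71.4 164.1] jaw yaw 63.2 down [-0.008   0.0018 -1.    ] F [0.3 1.7 6.5] w 30.8 j [-0.24  0.23 -0.23  1.12 -0.    0.23]
[-0.32, -0.13, -0.6] step 7.0
```

>>> drive_tool(
  moves=[
    [2,[0,0,-1],0],
    [2,[0,0,-4],0],
    [2,[0,0,-7.5],0],
    [2,[0,0,-11],0],
    [2,[0,0,-14.5],0],
  ],
  force=50,
)

```text
time: 3.65
tool_pos: [569.3, -71.8, 310.1]
orientation: [-0.725, -3.047, 0.001]
contact_force: [-0.0, -0.6, -1.1]
width: 30.7
```

Run:
```python
from h import *
w=snap('wrist','w2.png'); snap('scene','s2.png')
plan((555,-40,310),(530,0,310),(505,50,310),(475,100,310),(445,145,305))
```

```text
t 3.75 tcp [572.1 -72.5 314. ] jaw yaw 63.2 down [-1.e-04 -5.e-04 -1.e+00] F [ 0.3 -0.8  0.1] w 30.9 j [-0.24  0.16 -0.    1.41 -0.    0.23]
[2.98, 2.13, 0.39] step 37.0
[7.02, 4.58, 0.39] step 47.0
[11.5, 7.91, 0.39] step 56.0
[16.43, 11.03, 0.39] step 58.0
[21.14, 13.69, 0.89] step 54.0
```

View pics/s2.png

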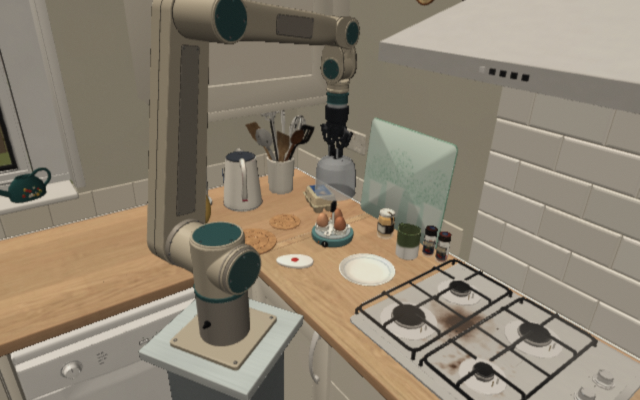

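The scene view shows the lid held at (335,175), clear above the rack. All three eggs are in their cups at (333,220).

>>> drive_tool(
  moves=[
    [2,[3,2.1,0.4],0],
    [2,[7,4.6,0.4],0],
    [2,[11.5,7.9,0.4],0],
    [2,[16.4,11,0.4],0],
    [2,[21.1,13.7,0.9],0],
  ],
)

```text
time: 4.38
tool_pos: [443.9, 146.1, 303.8]
orientation: [-0.727, -3.055, 0.001]
contact_force: [0.5, 1.3, -0.5]
width: 30.5
```

Run:
```python
from h import *
plan((425,175.5,290),(424.5,176,250),(424.5,176,210),(424.5,176,170),(424.5,176,150))
```

```text
t 4.38 tcp [443.9 146.1 303.8] jaw yaw 63.2 down [-1.1e-03 -6.0e-04 -1.0e+00] F [ 0.5  1.3 -0.5] w 30.5 j [ 0.18 -0.04 -0.23  1.38 -0.    0.65]
[3.01, 1.78, 1.38] step 38.0
[3.07, 1.81, 5.38] step 40.0
[3.07, 1.81, 9.38] step 40.0
[3.07, 1.81, 13.38] step 40.0
[3.07, 1.82, 15.38] step 20.0
```

>>> drive_tool(
  moves=[
    [2,[2.5,1.5,1],0],
    [2,[3,1.8,5.4],0],
    [2,[3,1.8,9.4],0],
    [2,[3,1.8,13.4],0],
    [2,[3,1.8,15.4],0],
  ],
)

```text
time: 5.0
tool_pos: [421.9, 174.7, 146.1]
orientation: [-0.726, -3.05, 0.006]
contact_force: [-0.5, -0.8, -0.8]
width: 30.4
```

Run:
```python
from h import *
snap('scene','s3.png'); d=cams.get_image('top')
plan((424.5,176,145),(424.5,176,140),(424.5,176,137))
```

```text
t 5.1 tcp [421.3 174.5 146. ] jaw yaw 63.2 down [-0.0091 -0.0029 -1.    ] F [-0.7  0.3 -1.4] w 30.5 j [ 0.25  0.05 -0.49  1.04 -0.    0.72]
[-0.22, 0.28, 0.1] step 4.0
[-0.22, 0.28, 0.6] step 5.0
[-0.22, 0.28, 0.9] step 3.0
```

>>> drive_tool(
  moves=[
    [2,[-0.2,0.2,0.2],0],
    [2,[-0.2,0.2,0.5],0],
    [2,[-0.2,0.2,0.8],0],
    [2,[-0.2,0.2,0.8],0],
  ],
)

```text
time: 5.6
tool_pos: [424.1, 175.4, 138.2]
orientation: [-0.726, -3.049, 0.007]
contact_force: [-0.6, -0.3, -1.2]
width: 30.2
```

>>> drive_tool(
  moves=[
    [2,[0,0,0.2],0],
    [2,[0,0,0.2],0],
    [2,[0,0,0.3],0],
    [2,[0,0,0.3],0],
  ],
)

```text
time: 6.1
tool_pos: [424.6, 175.5, 137.9]
orientation: [-0.726, -3.05, 0.007]
contact_force: [-6.3, -1.4, 12.5]
width: 30.8
```

>>> drive_tool(
  moves=[
    [3.6,[0,0,-0.1],0],
    [5,[0,0,-0.1],0],
    [7,[0,0,-0.1],0],
    [8.5,[0,0,-0.1],0],
    [8.5,[0,0,-0.1],0],
  ],
)

```text
time: 6.72
tool_pos: [424.5, 175.4, 138.7]
orientation: [-0.726, -3.05, 0.007]
contact_force: [0.1, -0.2, -0.0]
width: 84.6
```

>>> drive_tool(
  moves=[
    [8.5,[0,0,-2],0],
    [8.5,[0,0,-6],0],
    [8.5,[0,0,-11],0],
    [8.5,[0,0,-16],0],
    [8.5,[0,0,-16],0],
  ],
)

```text
time: 7.35
tool_pos: [428.6, 176.7, 303.4]
orientation: [0.727, 3.055, -0.0]
contact_force: [0.5, -0.6, -0.3]
width: 85.1
```

Run:
```python
from h import *
d=snap('top','t4.png'); w=dict(np.load('pics/w2.npz'))
big=lambda a,x0,y0,x1,y1,k:cv2.resize(a[y0:y1,x0:x1,::-1],None,fx=k,fy=k,interpolation=2)
cv2.imwrite('pics/c4.png',big(d['frame'],230,180,390,300,5))
print([proj(d,p).round(1) for p in((424.5,176,8),(571.5,-73.2,150),(571.5,-73.2,46))])
plan((460,120,290),(485,65,290),(500,10,290),(505,-45,290),(505,-60,290))
```

```text
[array([266.3, 261.3]), array([341.9, 213.7]), array([340. , 218.5])]
t 7.4 tcp [427.1 176.3 300.8] jaw yaw 63.2 down [-0.0029 -0.0017 -1.    ] F [-0.1 -0.3 -2.1] w 85.3 j [ 0.25 -0.04 -0.24  1.37 -0.    0.72]
[-5.47, -3.54, 1.08] step 66.0
[-10.18, -7.32, 1.08] step 60.0
[-14.0, -11.56, 1.09] step 57.0
[-16.92, -16.24, 1.09] step 55.0
[-17.6, -17.58, 1.1] step 15.0
```

View pics/c4.png

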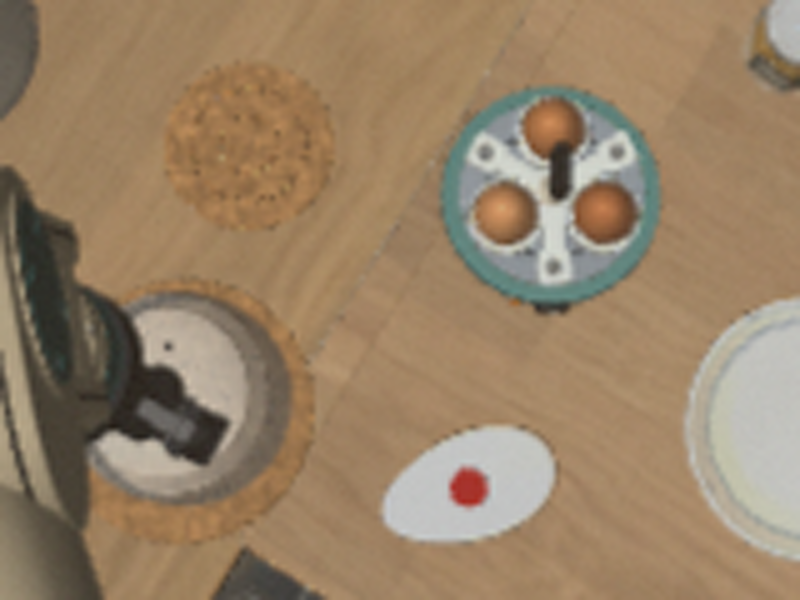

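The lid sits on the large stand. The rack shows three eggs at (553,128), (504,212) and (605,212). Its dark grip at (561,170) lies nearly along world x, so the jaws need about 90° yaw.

>>> drive_tool(
  moves=[
    [8.5,[-5.4,-3.5,1],-8],
    [8.5,[-10.2,-7.3,1],-16],
    [8.5,[-14,-11.5,1],-24],
    [8.5,[-16.9,-16.2,1],-27],
    [8.5,[-17.6,-17.6,1],-27],
  ],
)

```text
time: 8.02
tool_pos: [504.1, -62.6, 288.7]
orientation: [-0.0, -3.135, 0.002]
contact_force: [0.1, 0.1, -0.9]
width: 84.8
```

>>> drive_tool(
  moves=[
    [8.5,[0,0,0],0],
  ],
)

```text
time: 8.15
tool_pos: [503.3, -62.9, 287.4]
orientation: [-0.004, -3.133, -0.0]
contact_force: [-0.3, 0.5, -0.1]
width: 84.9
```

Run:
```python
from h import *
w=snap('wrist','w5.png'); P=pts(w); g=cv2.cvtColor(w['frame'],cv2.COLOR_RGB2GRAY)
y,x=np.mgrid[0:400,0:640]; c=proj(w,(571,-73,150)); print(c)
m=(g<60)&(P[:,:,2]>146)&(P[:,:,2]<154)&(np.hypot(P[:,:,0]-571,P[:,:,1]+73)<40)
q=P[m][:,:2].astype(np.float32); print(len(q),q.mean(0),cv2.minAreaRect(q))
n=(g<60)&(np.hypot(x-c[0],y-c[1])<40); u=np.argwhere(n)[:,::-1]; r=np.array([ray(w,*p,148)[:2] for p in u],np.float32); print(len(u),r.mean(0),cv2.minAreaRect(r))
plan((560,-73,250),(571.5,-73.5,230))
```

```text
[311.08043706 260.88256882]
276 [571.88995 -73.72149] ((572.620361328125, -73.7473373413086), (11.736287117004395, 30.55953598022461), 89.77072143554688)
397 [567.1469  -73.87954] ((566.7030639648438, -74.17460632324219), (12.688363075256348, 41.13834762573242), 89.67195129394531)
t 8.2 tcp [503.1 -62.2 287.2] jaw yaw 89.9 down [-0.0093  0.     -1.    ] F [ 0.3 -0.1 -1.5] w 85.1 j [-0.25  0.05 -0.18  1.35 -0.   -0.25]
[-5.72, -1.07, 3.67] step 69.0
[-6.89, -1.12, 5.66] step 23.0
```

View pics/w5.png

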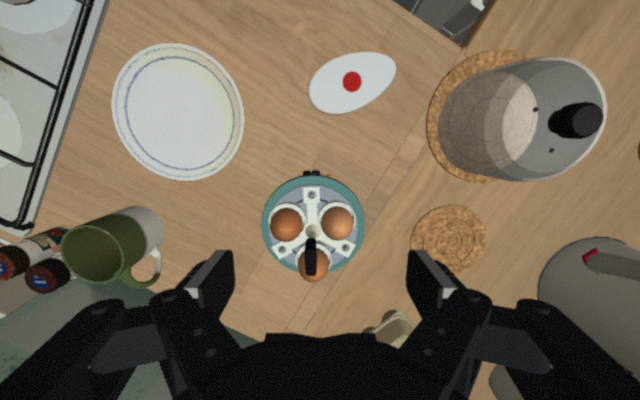

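The wrist view shows the grip at (311,258) in line with the jaws. It measures (572,−73.7) with its long axis along x, and the eggs are in place.

>>> drive_tool(
  moves=[
    [8.5,[-3.5,-0.7,1.8],0],
    [8.5,[-6.9,-1.1,3.7],0],
    [8.5,[-6.9,-1.1,8],0],
    [8.5,[-6.9,-1.1,14],0],
    [8.5,[-6.9,-1.1,14],0],
  ],
)

```text
time: 8.82
tool_pos: [565.0, -70.1, 141.0]
orientation: [0.002, -3.119, -0.006]
contact_force: [-0.2, -0.5, -0.4]
width: 84.8
```

Run:
```python
from h import *
plan((572,-73.7,128),(572,-73.7,119))
```

```text
t 8.82 tcp [565.  -70.1 141. ] jaw yaw 90.1 down [-0.0226  0.0037 -0.9997] F [-0.2 -0.5 -0.4] w 84.8 j [-0.24  0.26 -0.25  1.09 -0.   -0.24]
[-0.73, -0.37, 1.28] step 15.0
[-0.75, -0.37, 2.18] step 9.0
```

>>> drive_tool(
  moves=[
    [8.5,[-0.7,-0.35,0.8],0],
    [8.5,[-0.7,-0.35,1.6],0],
    [8.5,[-0.7,-0.35,1.8],0],
    [8.5,[-0.7,-0.35,1.8],0],
  ],
)

```text
time: 9.32
tool_pos: [572.3, -73.7, 123.7]
orientation: [0.001, -3.121, -0.005]
contact_force: [0.2, -0.3, -0.2]
width: 85.3
```

Run:
```python
from h import *
plan((572,-73.7,119))
```

```text
t 9.32 tcp [572.3 -73.7 123.7] jaw yaw 90.1 down [-0.021   0.0034 -0.9998] F [ 0.2 -0.3 -0.2] w 85.3 j [-0.24  0.28 -0.25  1.05 -0.   -0.24]
[0.02, -0.0, 0.48] step 5.0
```

>>> drive_tool(
  moves=[
    [8.5,[0,0,0.4],0],
    [5,[0,0,0.4],0],
    [3,[0,0,0.4],0],
    [2,[0,0,0.4],0],
  ],
  force=40,
)

```text
time: 9.82
tool_pos: [572.2, -73.7, 119.8]
orientation: [0.001, -3.121, -0.005]
contact_force: [0.2, -0.3, -0.2]
width: 31.6
```

>>> drive_tool(
  moves=[
    [0.5,[0,0,0],0],
    [0.5,[0,0,0],0],
    [0.5,[0,0,0],0],
    [0.5,[0,0,0],0],
  ],
  force=80,
)

```text
time: 10.32
tool_pos: [572.4, -73.7, 120.0]
orientation: [0.002, -3.121, -0.005]
contact_force: [0.4, 1.5, 2.4]
width: 10.6
```

Run:
```python
from h import *
plan((572,-73.7,130))
```

```text
t 10.32 tcp [572.4 -73.7 120. ] jaw yaw 90.1 down [-0.0205  0.0033 -0.9998] F [0.4 1.5 2.4] w 10.6 j [-0.24  0.29 -0.26  1.05 -0.   -0.24]
[0.06, 0.0, -1.0] step 10.0
```

>>> drive_tool(
  moves=[
    [0.5,[0,0,-0.5],0],
    [0.5,[0.02,0,-1.2],0],
    [0.5,[0.04,0,-2],0],
    [0.5,[0.08,0,-3.5],0],
    [0.5,[0.1,0,-5],0],
  ],
)

```text
time: 10.95
tool_pos: [572.6, -73.9, 171.3]
orientation: [0.002, -3.122, -0.005]
contact_force: [0.7, -0.3, -4.0]
width: 10.7
```

Run:
```python
from h import *
s=snap('scene','s6.png'); t=snap('top','t6.png')
big=lambda a,x0,y0,x1,y1,k:cv2.resize(a[y0:y1,x0:x1,::-1],None,fx=k,fy=k,interpolation=2)
cv2.imwrite('pics/c6.png',big(s['frame'],230,140,430,290,4))
plan((572,-73.7,220),(572,-73.7,270))
```

```text
t 11.05 tcp [574.4 -74.3 173. ] jaw yaw 90.1 down [-0.0154  0.0021 -0.9999] F [ 0.7 -0.3 -2.4] w 10.6 j [-0.24  0.24 -0.2   1.15 -0.   -0.24]
[0.31, 0.07, -4.69] step 47.0
[0.39, 0.08, -9.69] step 50.0
```

View pics/c6.png

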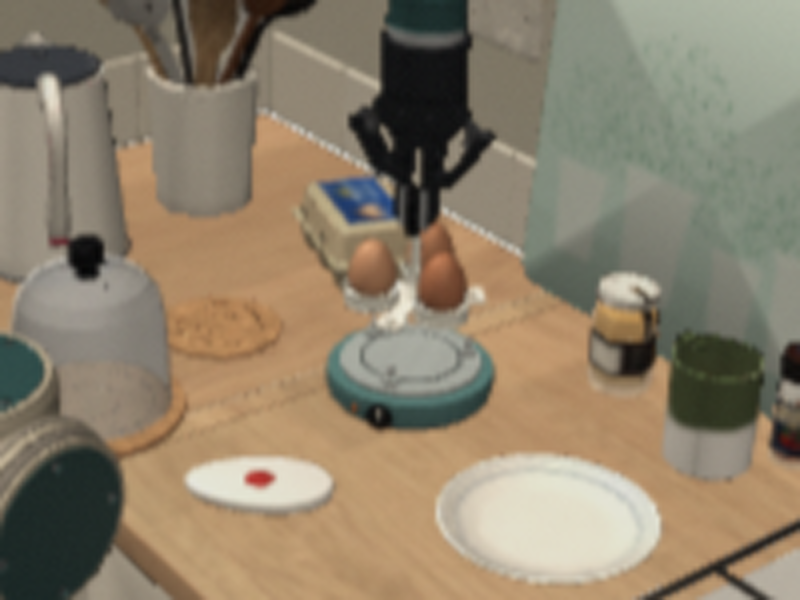

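The crop shows the rack clear of the pins with all three eggs upright and the lid closed on the stand at (85,350). The plate is at (550,515).

>>> drive_tool(
  moves=[
    [0.5,[0.2,0.05,-0.8],0],
    [0.5,[0.4,0.07,-2],0],
    [0.5,[0.7,0.1,-3.2],0],
    [0.5,[1.3,0.4,-4],0],
    [0.5,[2.3,1,-4.2],0],
  ],
)

```text
time: 11.68
tool_pos: [552.1, -64.4, 216.3]
orientation: [0.001, -3.128, -0.003]
contact_force: [0.4, 0.1, -3.2]
width: 11.0
```

Run:
```python
from h import *
plan((539,-93,214),(523,-111,214),(508,-128,214),(493,-146,214),(479,-163,214),(419,-256,214))
```

```text
t 11.68 tcp [552.1 -64.4 216.3] jaw yaw 90.0 down [-0.0139  0.0018 -0.9999] F [ 0.4  0.1 -3.2] w 11.0 j [-0.23  0.17 -0.19  1.22 -0.   -0.23]
[1.31, -2.86, 0.25] step 32.0
[2.91, -4.66, 0.26] step 24.0
[4.41, -6.36, 0.28] step 23.0
[5.91, -8.16, 0.3] step 23.0
[7.32, -9.86, 0.32] step 22.0
[13.32, -19.15, 0.38] step 111.0
```

>>> drive_tool(
  moves=[
    [0.5,[1,-0.8,0.2],0],
    [0.5,[2.3,-2.5,0.2],0],
    [0.5,[3.9,-4.8,0.2],0],
    [0.5,[5.5,-7.2,0.2],0],
    [0.5,[7.1,-9.6,0.2],0],
  ],
)

```text
time: 12.3
tool_pos: [479.4, -162.1, 214.7]
orientation: [-0.0, -3.127, -0.002]
contact_force: [0.0, 0.2, -3.9]
width: 10.8
```

Run:
```python
from h import *
plan((419,-256,214),(419,-256,185))
```

```text
t 12.3 tcp [ 479.4 -162.1  214.7] jaw yaw 90.0 down [-0.0149  0.0015 -0.9999] F [ 0.   0.2 -3.9] w 10.8 j [-0.45  0.09 -0.29  1.21 -0.01 -0.45]
[6.04, -9.39, 0.15] step 112.0
[5.99, -9.4, 3.05] step 29.0
```

>>> drive_tool(
  moves=[
    [0.5,[1.6,-2.4,0.2],0],
    [0.5,[3.1,-4.8,0.4],0],
    [0.5,[4.5,-7,0.8],0],
    [0.5,[5.6,-8.7,1.2],0],
    [0.5,[6,-9.4,1.6],0],
  ],
)

```text
time: 12.92
tool_pos: [417.5, -257.3, 199.0]
orientation: [-0.004, -3.126, -0.003]
contact_force: [0.4, -0.3, -3.8]
width: 10.9
```

>>> drive_tool(
  moves=[
    [0.5,[0,0,0.3],0],
    [0.5,[0,0,0.7],0],
    [0.5,[0,0,1],0],
    [0.5,[0,0,1],0],
    [0.5,[0,0,1],0],
  ],
)

```text
time: 13.55
tool_pos: [417.7, -257.1, 189.1]
orientation: [-0.003, -3.126, -0.002]
contact_force: [0.4, 0.3, -3.8]
width: 11.0
```

Run:
```python
from h import *
s=snap('scene','s7.png'); t=snap('top','t7.png')
big=lambda a,x0,y0,x1,y1,k:cv2.resize(a[y0:y1,x0:x1,::-1],None,fx=k,fy=k,interpolation=2)
cv2.imwrite('pics/c7.png',np.hstack([big(s['frame'],290,160,440,300,4)[:, :],]))
cv2.imwrite('pics/c7.png',np.hstack([big(s['frame'],300,180,430,300,3),big(t['frame'],240,190,370+80,310,3)[:, :410]]) if 0 else big(s['frame'],230,170,430,300,4))
cv2.imwrite('pics/c7t.png',big(t['frame'],330,180,460,300,5))
plan((419,-256,184))
```

```text
t 13.65 tcp [ 417.6 -257.3  189.2] jaw yaw 89.9 down [-0.0154  0.0013 -0.9999] F [-0.4 -1.3 -3.1] w 10.9 j [-0.68  0.08 -0.36  1.15 -0.01 -0.68]
[-0.15, 0.13, 0.52] step 6.0
```

View pics/c7.png

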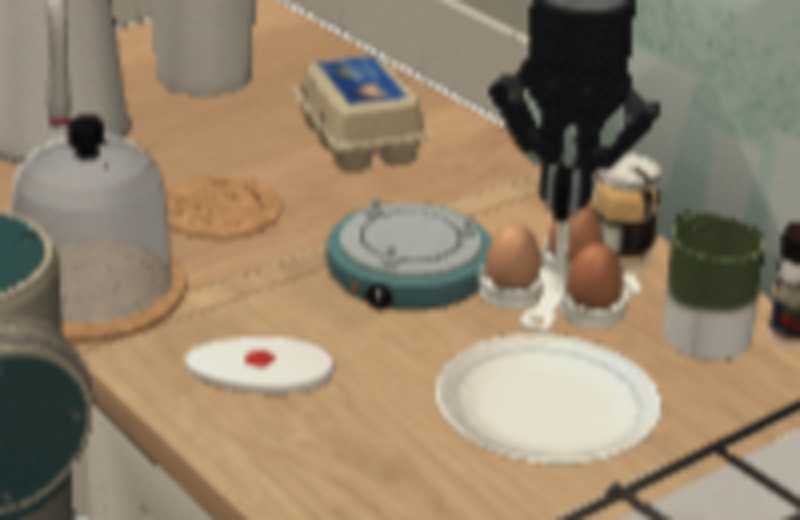

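View pics/c7t.png

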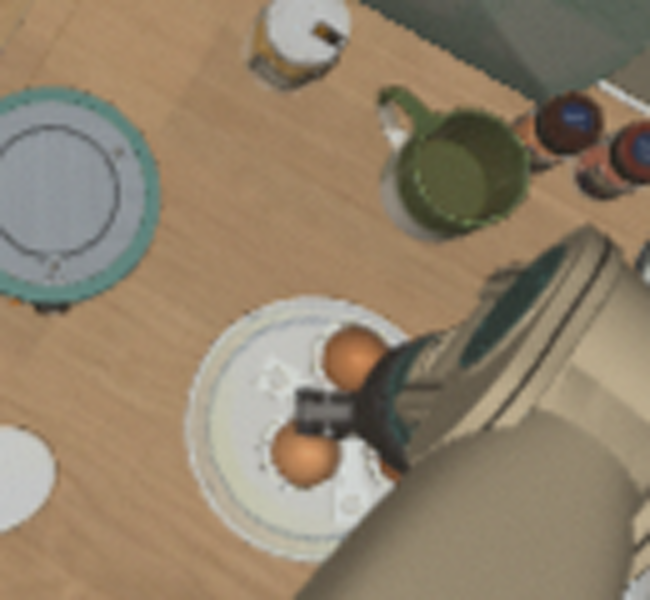

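The scene crop shows the rack level over the plate with three upright eggs at (512,262), (575,235) and (597,277). The lid is rim-down on the large stand at (90,240). The top crop shows the rack within the plate outline.

>>> drive_tool(
  moves=[
    [0.5,[0,0,0],0],
    [0.5,[0,0,0],0],
    [0.5,[0,0,0],0],
    [0.5,[0,0,0],0],
  ],
)

```text
time: 14.15
tool_pos: [417.6, -257.3, 189.2]
orientation: [-0.004, -3.126, -0.002]
contact_force: [-0.6, 0.6, -3.9]
width: 10.8
```

Run:
```python
from h import *
plan(); print(np.abs(ctrl.state()['joint_vel']).max()); print(job.sign_off())
```

```text
t 14.15 tcp [ 417.6 -257.3  189.2] jaw yaw 89.9 down [-0.0153  0.0013 -0.9999] F [-0.6  0.6 -3.9] w 10.8 j [-0.68  0.08 -0.36  1.15 -0.01 -0.68]
0.016403226546907124
the job is handed in; nothing more can be done
None
```

The job is done and handed in at about 14 s of the 64 s allowed. The lid stands rim down on the larger cork stand, and the rack with all three eggs is held in the air over the side plate.

- **Position:** the rack is about 2 mm off the plate's measured centre. By calculation, its underside is about 107 mm above the plate's surface, or 95 mm above its rim.
- **Level and still:** the rack is tilted about 0.3°, judged from how little the tool's tilt changed since the grasp. The arm was practically still at hand-in, and the grip held steady at an opening of about 11 mm.
- **Pictures:** the last scene view shows all three eggs upright in their cups and the lid on the stand. The boiler's top is clear, and the other things I could see look untouched.

No final check failed. The tool tilted by up to 1.3° as the arm reached low. I did not measure the rack's tilt itself.

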